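# Take the depth of a plinth's blind socket with a depth rod and set its stop collar

### The arm

A 6-joint arm with a two-finger parallel gripper is mounted at the origin on a cart in front of the work surface, level with it; the furniture and walls round the work are solid. World frame = base frame: x ahead of the robot, y to its left, z up, the work surface at z = 0. Lengths are in m, angles in rad, forces in N, time in s.
With the tool pointing down it reaches from about 0.325 to 0.9 m from the base axis. Payload 3.5 kg.
Tool frame: the origin (TCP) lies between the finger pads; the fingertips stand env.finger_overhang ahead of it and the grasp point (between the pads) lies 5 mm behind it (env.finger_overhang is the distance from the TCP to the fingertips, in m); z points along the fingers, y is the line along which they close (so a half turn about z gives the same grasp; the last joint's range is limited). The gripper opens to 85 mm and grips with 20 to 120 N. Pads are 22 mm wide; open, the fingers measure 114 mm over their backs; the gripper's body (76 mm by 85 mm) begins 54 mm behind the grasp point. The pads swing forward as they close: fully open they stand 13 mm farther back than shut.
Start: joints at [1.246, 0.276, -0.026, 1.268, 0, 1.467], TCP at [0.137, 0.61, 0.245] pointing down, gripper open.
Joint ranges: [-3.12, 3.12], [-0.85, 1.88], [-1.08, 1.24], [-1.95, 2.15], [-1.57, 1.53], [-3.14, 3.14]. Speed limits (rad/s): [2.57, 2.57, 3.14, 3.14, 3.14, 3.14].

### API

Orientations are given as a rotation vector (axis times angle).
In Python, from rig import env gives the robot as it stands.
- The arm moves only by the shell command python3 -m crank 'ROWS' [FORCE]. ROWS is JSON, a list of rows, each an object of numbers: "jaw": the finger opening in mm, from 0 to 85.4; "tx", "ty", "tz": the shift along the tool's x, y, z in mm; "turn": the turn about the tool's z in rad. In form: [{"jaw": .., "tx": .., "ty": .., "tz": .., "turn": ..}, ...]. A call has 1 to 20 rows; each row is the pose to reach, as a shift and turn from the pose commanded when the call began, along the tool's axes at that moment; what a row does not reach only later rows make up. A row lasts 1/10 s, in which the tool goes at most 50 mm and 8.59 degrees, less where a joint would pass 70% of its speed; a pose out of reach is approached as far as the arm can. A call with a gripper value outside its range is refused whole. The fingers move at their own pace and stop on an object; FORCE is the grip in N (left out, the last holds). Time passes only in rows, so rows that repeat a pose let the fingers close. It gives the time, the measured TCP pose, the force, the opening and the grip force at its end, in the units of the state.
- env.get_state(): the state, without advancing time (a new reading comes with each control period).
- env.get_image(name): name is "side" or "top" or "wrist"; returns a dict with "img" (480x640x3 uint8, red, green, blue), "camera_matrix" (3x3 intrinsics, pixels), "T" (4x4, takes a point from camera to world coordinates). Camera axes: x right, y down, z forward; pixel columns grow to the right and rows downward; lengths in m; the calibration is good to about 2 mm. A picture is of the moment at which its call begins. There is no depth.
- env.close_job(): hands the job in; it is judged then, once.
Trained networks look in the newest picture that a camera, given by its name, has taken for a name from the list of things; names that differ only in an ending like _2 or _b are one class to them, and where a whole thing is asked for, a point or a joint stands for the part that bears it (a point fixed in the world has none). Each returns a list of dicts, best first, with "confidence" (0 to 1); they miss things now and then, are a little off and sometimes report something else, mostly with a low value. They report only what shows in the picture. A call takes as long as a camera call. They do not tell look-alikes from the thing itself.
- env.spot_in(camera, target): "xyz" ([x, y, z] in m, in world coordinates, good to about 4 mm: the middle of the surface that is visible of it).
- env.cut_out(camera, target): "region" (480x640 bool, what is visible of it).
- env.place_of(camera, target): "xyz" ([x, y, z] in m, in world coordinates, good to about 4 mm: a listed point, or the origin of a listed thing).
The state is a dict: "time": time; "qpos": joint angles; "joint_vel": joint speeds; "effort": joint torques, N m; "tcp_pos": TCP position; "orientation": TCP orientation; "ft_force": force on the tool from outside, world axes, zero at the start; "ft_torque": the same for the moment, N m; "gripper_width": opening from 0.0 (shut) to 1.0 (fully open); "grip_force": force on a finger pad.
Only numpy, scipy, OpenCV 4.12 (cv2) and the standard library are available. Lean on these libraries where they do the work, as an engineer would, in place of code of your own. Each camera call takes 0.05 s, during which the arm holds its last target. There are 200 camera calls.

### The job

The figure's mounting pin must be cut to the true depth of the socket in the display plinth, so take that depth: lift the depth rod out of the tool block and slide it into the plinth's bore, past the drag of the spring balls, until it bottoms hard on the bore's floor. Then, with the rod left standing bottomed, slide its stop collar down until it lies on the plinth's face, so that the depth can be read off the rod, and let go. Go by feel: stop at the first hard resistance, never with more than about 15 N on the bore's floor or 20 N on the plinth, and leave the figure, tape, tin and glue where they are.

Things in the scene. Friction and masses are not known exactly. Their poses are not given: they have to be found in the camera images.
- rod_grip (a point): Middle of the knurled dark grip (14 mm diameter, top 17 mm) of the upright 82 mm steel depth rod, on its axis, 74 mm above the tip and 8 mm below the top; hold the rod here. Below it the shank is 10 mm in diameter, ringed every 5 mm, with a 3 mm tapered tip. About 70 g. Its z axis points up along the rod.
- rod_tip (a point): Lower end of the depth rod, on its axis. At the start it stands 8 mm above the table, on the floor of its 40 mm deep, 11.5 mm wide hole in the tool block.
- collar_face (a point): Centre of the underside of the rod's aluminium stop collar, a disc 36 mm across, 5 mm thick. It slides on the shank against about 2.5 N and stays where left; at the start its top is 23 to 25 mm below the rod's top. Two fingertips on its top, either side of the rod, push it down; down on the plinth, the rod stands 28 to 50 mm above its top.
- collar (a joint): How far the collar has slid down the rod, in m: 0 is its highest place (underside 54 mm above the tip), growing towards the tip up to 0.034; so the length of rod below the collar's underside is 0.054 minus this value. 0 to 0.002 at the start.
- bore_mouth (a point): Centre of the bore's mouth, in the plane of the plinth's flat top face, 70 mm above the table; z points up. Bore 12 mm in diameter, countersunk at 45 degrees to 22 mm at the face. Its hard flat floor lies 27 to 49 mm below the face, at a depth that differs every time and can only be felt.
- plinth: Turned wooden display plinth with a brass-lined blind bore, 70 mm high, 79 mm wide at the foot, 69 mm at the top, stuck to the table. Origin at the centre of its underside. Three steel spring balls in the bore's wall, 8 to 18 mm below the face, grip the rod: sliding it through them takes about 3 to 5 N either way, and they hold it up where it is let go.
- tool_block: Hardwood tool block, fixed to the table, 44 x 110 x 48 mm; origin at the centre of its underside, y along its length. The rod's hole is 30 mm from the centre towards +y. Two twist drills, fixed, stand 26 mm above its top at 10 and 32 mm from the centre towards -y.
- mini_figure: Blank, half painted resin figure lying on the cutting mat, about 112 x 48 x 35 mm; leave it alone. Origin under its middle.
- tape: Roll of masking tape lying flat, 58 mm across, 19 mm high; leave it alone. Origin under its middle.
- tin: Round putty tin, 54 mm across, 26 mm high; leave it alone. Origin under its middle.
- glue: White glue bottle with a long nozzle, 36 mm across, 102 mm high; leave it alone. Origin under its middle.
There are look-alikes about, which are no part of the job. What is shaped like the part that bears rod_grip but green is not meant.

How it is judged:
On the way, in this order (a step that is already met when the one before it is completed fails the run):
1. the rod has been slid into the bore until its tip is on the floor (within 1.5 mm) (z of rod_tip in the frame of bore_end below 0.0015 m and horizontal distance between rod_tip and bore_end below 0.004 m), for 0.3 s.
2. with the rod still bottomed, the collar has been slid down onto the plinth's face (within 1.5 mm) (all of step 1 and z of collar_face in the frame of bore_mouth below 0.0015 m and horizontal distance between collar_face and bore_mouth below 0.004 m), for 0.2 s.
At the end, for the whole second after the job is handed in: The depth rod stands upright and still in the plinth's bore with its tip on the floor (within 1.5 mm) and the underside of its collar on the plinth's face (within 1.5 mm), and is let go (all of step 2 and angle between rod_grip's own z axis and vertical below 0.12 rad and linear speed of depth_rod below 0.02 m/s); the robot touches nothing.
It fails at once if the rod is pressed on the floor of the bore with more than 15 N (contact force between depth_rod and bore_floor above 15 N).
It fails at once if the rod or its collar is pressed on the plinth with more than 20 N, beside the 10 N with which the spring balls squeeze it (contact force between depth_rod and plinth above 30 N).
It fails at once if the figure, tape, tin or glue is moved by more than 20 mm (distance of any of mini_figure, tape, tin, glue from where it was at the start of the episode above 0.02 m).
It also fails if it takes over 48 s, if anything falls off the work surface, if the arm or the gripper's body presses on something with over 40 N, if the wrist force passes 120 N, or if a joint passes its speed limit or range.

## Working session

There is one attempt and no reset: what is moved stays moved. The work goes in short steps, Python scripts to look and compute and a shell command to move; the robot and the scene stay as the last step left them, time stands still between calls to the robot, and variables do not carry over. Pictures are saved under pics/ and viewed, at most 13 in all, crops included, and the job is handed in when it is done.

```bash
mkdir -p pics; ls; cat > h.py <<'E'
from rig import env
import numpy as np, cv2
def snap(cam,f=None):
    d=env.get_image(cam)
    if f: cv2.imwrite('pics/'+f,cv2.cvtColor(d['img'],cv2.COLOR_RGB2BGR))
    return d
def proj(d,p):
    q=np.linalg.inv(d['T'])@np.r_[p,1]; u=d['camera_matrix']@q[:3]; return u[:2]/u[2]
def ray(d,u,z):
    r=d['T'][:3,:3]@np.linalg.inv(d['camera_matrix'])@[u[0],u[1],1]; c=d['T'][:3,3]
    return c+r*(z-c[2])/r[2]
E
python3 - <<'E'
from h import *
s=env.get_state(); print(s['tcp_pos'],s['orientation'],env.finger_overhang,s['time'])
a=[]
for c in ('top','side'):
    d=snap(c,c+'1.png')
    a.append(d['img'])
    print(c,d['T'][:3,3].round(3))
    for t in ('rod_grip','collar_face','bore_mouth','tool_block','plinth','glue','tape','tin','mini_figure'):
        print(t,[(np.round(r['xyz'],3).tolist(),round(r['confidence'],2),proj(d,r['xyz']).round().tolist()) for r in env.place_of(c,t)])
E
```

```text
pics
[0.13724471 0.60896207 0.24413236] [-0.34762992 -3.12176301  0.00350032] 0.014 0.0
top [0.429 0.051 1.168]
rod_grip [([0.572, -0.054, 0.072], 0.56, [372.0, 241.0])]
collar_face [([0.498, -0.11, 0.058], 0.78, [400.0, 278.0]), ([0.568, -0.056, 0.054], 0.5, [372.0, 244.0])]
bore_mouth [([0.522, 0.124, 0.07], 0.71, [285.0, 267.0])]
tool_block []
plinth [([0.521, 0.119, -0.006], 0.75, [289.0, 270.0])]
glue [([0.613, 0.353, 0.003], 0.67, [180.0, 229.0]), ([0.702, 0.127, -0.004], 0.63, [285.0, 188.0])]
tape [([0.711, -0.05, -0.001], 0.83, [366.0, 182.0])]
tin [([0.382, -0.009, 0.004], 0.74, [350.0, 335.0])]
mini_figure [([0.613, 0.353, 0.004], 0.86, [180.0, 229.0])]
side [ 0.186 -0.76   0.424]
rod_grip [([0.5, -0.116, 0.078], 0.79, [337.0, 271.0]), ([0.568, -0.055, 0.074], 0.67, [357.0, 252.0]), ([0.705, 0.122, 0.001], 0.57, [373.0, 242.0])]
collar_face [([0.493, -0.108, 0.062], 0.7, [331.0, 279.0]), ([0.568, -0.055, 0.054], 0.59, [356.0, 262.0])]
bore_mouth [([0.523, 0.123, 0.072], 0.8, [295.0, 224.0]), ([0.386, -0.006, 0.001], 0.63, [250.0, 297.0])]
tool_block [([0.497, -0.138, 0.002], 0.87, [341.0, 319.0])]
plinth [([0.519, 0.126, 0.002], 0.56, [294.0, 255.0])]
glue [([0.705, 0.124, -0.002], 0.8, [373.0, 243.0])]
tape []
tin [([0.387, -0.007, 0.003], 0.61, [250.0, 296.0])]
mini_figure [([0.615, 0.354, -0.0], 0.5, [296.0, 216.0])]
```

```bash
python3 - <<'E'
import cv2,numpy as np
s=cv2.imread('pics/side1.png'); t=cv2.imread('pics/top1.png')
a=cv2.resize(s[190:370,230:430],(600,540),interpolation=cv2.INTER_CUBIC)[:, :]
a=cv2.resize(a,(400,360)); b=cv2.resize(t[160:360,270:470],(400,400),interpolation=cv2.INTER_CUBIC)[:360]
cv2.imwrite('pics/crop1.png',np.hstack([a,b]))
E
```

```text
(no output)
```

View pics/crop1.png

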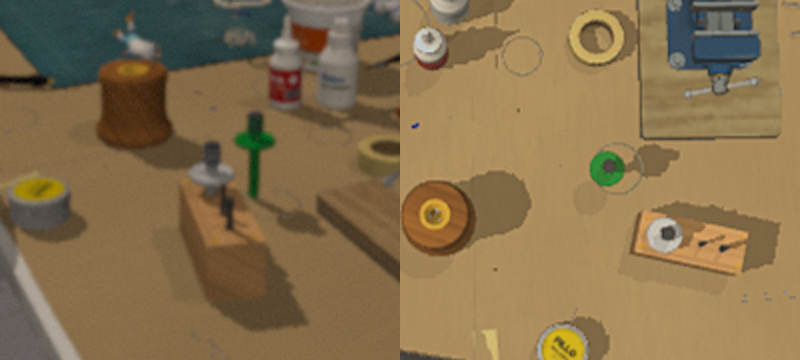

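View pics/top1.png

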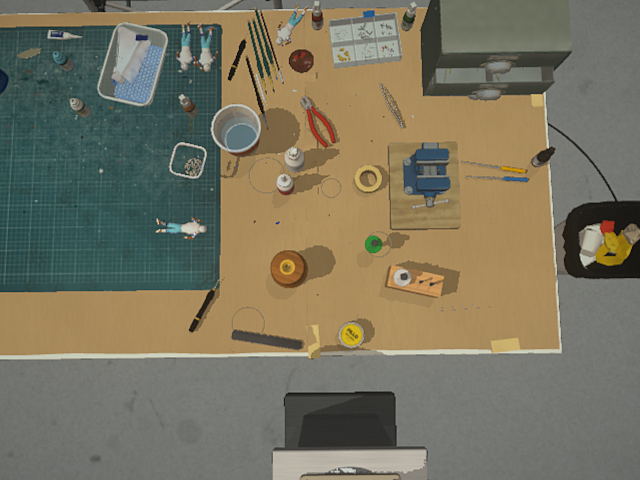

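Two candidates: the grey rod with the aluminium collar standing in the tool block (top 403,277; side 337,271), and the green one standing on the table (top 375,243; side 357,252). The grey one at about (0.498, -0.113) matches the description: it is steel, not green, and sits in the block. I'm moving above it.

```bash
cat >> h.py <<'E'
from scipy.spatial.transform import Rotation as Ro
def shift(p):
    s=env.get_state(); R=Ro.from_rotvec(s['orientation']).as_matrix()
    print('shift mm',(R.T@(np.array(p)-s['tcp_pos'])*1000).round(1),'tcp',np.round(s['tcp_pos'],4),'ydir',R[:,1].round(3),'z',R[:,2].round(3),'f',np.round(s['ft_force'],2))
E
python3 -m crank '[{"tx":-511,"ty":-625,"turn":1.5},{"tx":-511,"ty":-625,"turn":1.5},{"tx":-511,"ty":-625,"turn":1.5},{"tx":-511,"ty":-625,"turn":1.5},{"tx":-511,"ty":-625,"turn":1.5},{"tx":-511,"ty":-625,"turn":1.5},{"tx":-511,"ty":-625,"turn":1.5},{"tx":-511,"ty":-625,"turn":1.5},{"tx":-511,"ty":-625,"turn":1.5},{"tx":-511,"ty":-625,"turn":1.5},{"tx":-511,"ty":-625,"turn":1.5},{"tx":-511,"ty":-625,"turn":1.5},{"tx":-511,"ty":-625,"turn":1.5},{"tx":-511,"ty":-625,"turn":1.5},{"tx":-511,"ty":-625,"turn":1.5},{"tx":-511,"ty":-625,"turn":1.5},{"tx":-511,"ty":-625,"turn":1.5},{"tx":-511,"ty":-625,"turn":1.5},{"tx":-511,"ty":-625,"turn":1.5},{"tx":-511,"ty":-625,"turn":1.5}]' 40
python3 - <<'E'
from h import *
d=snap('wrist','w1.png'); print(d['T'].round(3))
for t in ('rod_grip','collar_face','tool_block'):
    print(t,[(np.round(r['xyz'],4).tolist(),round(r['confidence'],2),proj(d,r['xyz']).round().tolist()) for r in env.place_of('wrist',t)])
shift([.498,-.113,.084]); print(env.get_state()['qpos'])
E
```

```text
[[ 0.22   0.929  0.296  0.063]
 [ 0.975 -0.21  -0.067  0.626]
 [ 0.     0.304 -0.953  0.374]
 [ 0.     0.     0.     1.   ]]
rod_grip []
collar_face []
tool_block []
shift mm [-510.7 -625.7  161.3] tcp [0.1375 0.6097 0.2453] ydir [0.22  0.975 0.   ] z [-0.  0. -1.] f [ 0.58 -0.04  0.32]
[ 1.24561523e+00  2.76402649e-01 -2.63733947e-02  1.26799897e+00
  2.98849458e-05  1.46742951e+00]$[0]: bad value
```

View pics/w1.png

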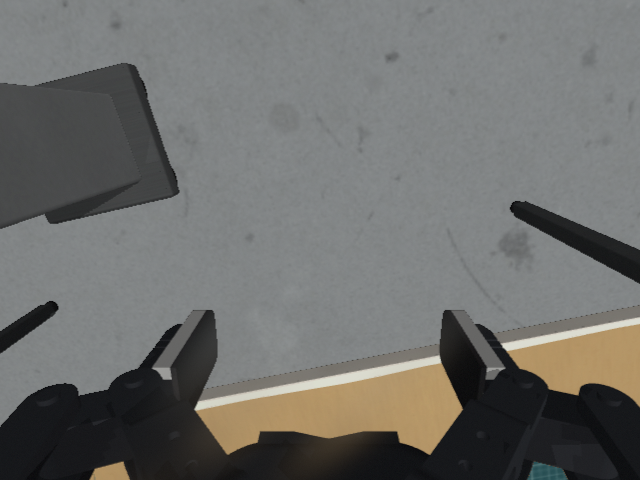

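The move was refused because every row needs all the keys. The picture shows only floor, cart and open fingers (440 and 215 px). I'm resending it complete.

```bash
python3 -m crank '[{"jaw":50,"tx":-511,"ty":-625,"tz":0,"turn":1.5},{"jaw":50,"tx":-511,"ty":-625,"tz":0,"turn":1.5},{"jaw":50,"tx":-511,"ty":-625,"tz":0,"turn":1.5},{"jaw":50,"tx":-511,"ty":-625,"tz":0,"turn":1.5},{"jaw":50,"tx":-511,"ty":-625,"tz":0,"turn":1.5},{"jaw":50,"tx":-511,"ty":-625,"tz":0,"turn":1.5},{"jaw":50,"tx":-511,"ty":-625,"tz":0,"turn":1.5},{"jaw":50,"tx":-511,"ty":-625,"tz":0,"turn":1.5},{"jaw":50,"tx":-511,"ty":-625,"tz":0,"turn":1.5},{"jaw":50,"tx":-511,"ty":-625,"tz":0,"turn":1.5},{"jaw":50,"tx":-511,"ty":-625,"tz":0,"turn":1.5},{"jaw":50,"tx":-511,"ty":-625,"tz":0,"turn":1.5},{"jaw":50,"tx":-511,"ty":-625,"tz":0,"turn":1.5},{"jaw":50,"tx":-511,"ty":-625,"tz":0,"turn":1.5},{"jaw":50,"tx":-511,"ty":-625,"tz":0,"turn":1.5},{"jaw":50,"tx":-511,"ty":-625,"tz":0,"turn":1.5},{"jaw":50,"tx":-511,"ty":-625,"tz":0,"turn":1.5},{"jaw":50,"tx":-511,"ty":-625,"tz":0,"turn":1.5},{"jaw":50,"tx":-511,"ty":-625,"tz":0,"turn":1.5},{"jaw":50,"tx":-511,"ty":-625,"tz":0,"turn":1.5}]' 40
python3 - <<'E'
from h import *
d=snap('wrist','w2.png')
for t in ('rod_grip','collar_face','tool_block'):
    print(t,[(np.round(r['xyz'],4).tolist(),round(r['confidence'],2),proj(d,r['xyz']).round().tolist()) for r in env.place_of('wrist',t)])
shift([.498,-.113,.084]); print(env.get_state()['qpos'])
print(proj(d,[.498,-.113,.09]))
E
```

```text
time: 3.2
tcp_pos: [0.4976, -0.1109, 0.2452]
orientation: [-2.38, -2.049, 0.0]
ft_force: [1.4, -0.1, -0.4]
gripper_width: 0.583
grip_force: 0.0
rod_grip [([0.5743, -0.053, 0.0716], 0.71, [416.0, 128.0]), ([0.4988, -0.1057, 0.0827], 0.7, [327.0, 214.0])]
collar_face [([0.5657, -0.0529, 0.052], 0.88, [400.0, 129.0]), ([0.4962, -0.1103, 0.0611], 0.63, [325.0, 213.0])]
tool_block [([0.4944, -0.1397, -0.0008], 0.84, [328.0, 227.0])]
shift mm [-1.700e+00  1.000e-01  1.615e+02] tcp [ 0.4981 -0.1113  0.2455] ydir [ 0.989 -0.149  0.   ] z [ 0.  0. -1.] f [-0.55  0.07 -0.21]
[-3.46642103e-01  7.30293777e-02 -2.70595885e-01  1.22699431e+00
  9.04738991e-05  1.37354242e+00]
[327.71280993 225.31633075]
```

View pics/w2.png

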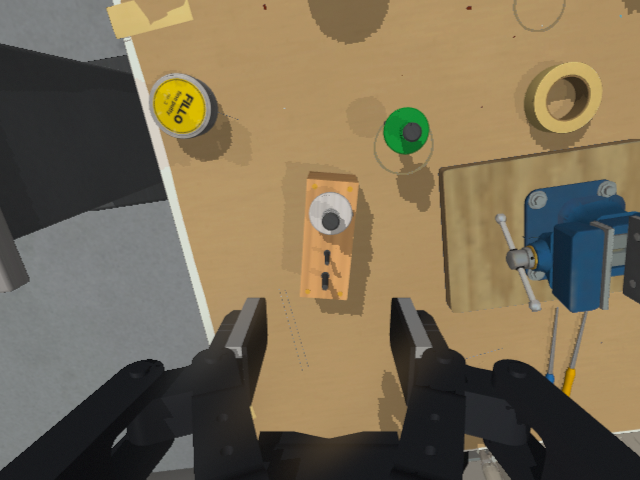

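Wrist view: grey rod top at (331,221) and its collar centre at (330,213), with the drills at (326,257) and (325,281). The green look-alike is at (411,131).

```bash
python3 - <<'E'
from h import *
d=env.get_image('wrist')
print(ray(d,(331,221),.09),ray(d,(330,213),.066))
m=env.cut_out('wrist','rod_grip')
for r in m:
    v,u=np.nonzero(r['region']); print(r['confidence'],u.min(),u.max(),v.min(),v.max(),u.mean(),v.mean())
g=cv2.cvtColor(d['img'],cv2.COLOR_RGB2GRAY)
c=cv2.resize(d['img'][180:250,290:370],(800,700),interpolation=cv2.INTER_CUBIC)[:600]
cv2.imwrite('pics/c2.png',c[...,::-1])
dark=(g[205:235,315:350]<75); v,u=np.nonzero(dark); print('dark',u.mean()+315,v.mean()+205,u.min()+315,u.max()+315,v.min()+205,v.max()+205)
shift([.498,-.113,.084])
E
```

```text
[ 0.50159332 -0.11055457  0.09      ] [ 0.50101308 -0.1100857   0.066     ]
0.65 309 351 192 232 329.73228346456693 212.37723693629206
0.56 383 428 107 154 404.94792276184904 129.76711527208894
dark 329.4088888888889 220.49333333333334 322 337 212 229
shift mm [ -1.3  -0.2 161.5] tcp [ 0.4983 -0.1117  0.2455] ydir [ 0.989 -0.149  0.   ] z [ 0. -0. -1.] f [ 0.15 -0.46 -0.44]
```

View pics/c2.png

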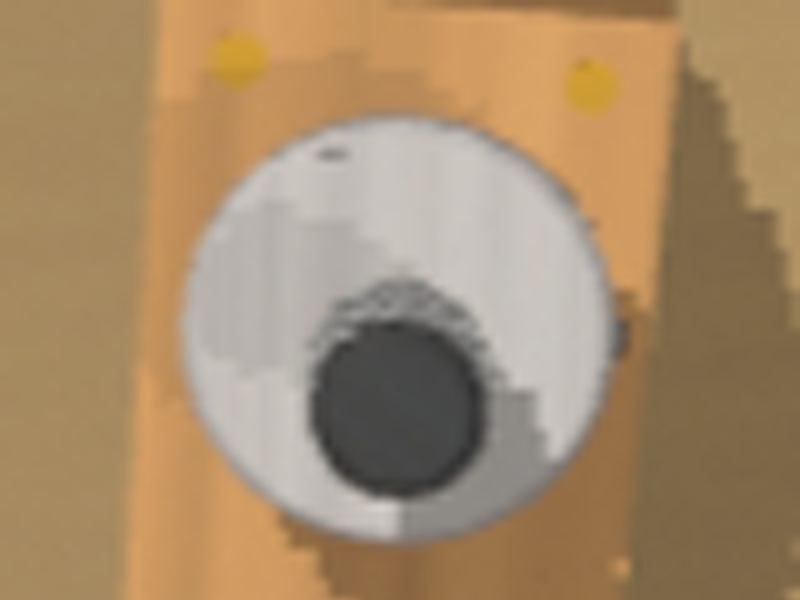

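The crop shows the grey knurled top centred at (330,220.8) and the collar at (330,213). Both rays give about (0.501, -0.1105), which agrees with the given heights. I'm descending and gripping above the collar.

```bash
python3 -m crank '[{"jaw":50,"tx":1.2,"ty":2.6,"tz":40,"turn":0},{"jaw":50,"tx":1.2,"ty":2.6,"tz":80,"turn":0},{"jaw":50,"tx":1.2,"ty":2.6,"tz":120,"turn":0},{"jaw":50,"tx":1.2,"ty":2.6,"tz":145,"turn":0},{"jaw":50,"tx":1.2,"ty":2.6,"tz":155,"turn":0},{"jaw":50,"tx":1.2,"ty":2.6,"tz":161,"turn":0},{"jaw":50,"tx":1.2,"ty":2.6,"tz":161,"turn":0},{"jaw":30,"tx":1.2,"ty":2.6,"tz":161,"turn":0},{"jaw":22,"tx":1.2,"ty":2.6,"tz":161,"turn":0},{"jaw":18,"tx":1.2,"ty":2.6,"tz":161,"turn":0},{"jaw":16,"tx":1.2,"ty":2.6,"tz":161,"turn":0}]' 40
python3 -m crank '[{"jaw":10,"tx":0,"ty":0,"tz":0,"turn":0},{"jaw":10,"tx":0,"ty":0,"tz":0,"turn":0},{"jaw":10,"tx":0,"ty":0,"tz":0,"turn":0},{"jaw":10,"tx":0,"ty":0,"tz":0,"turn":0}]' 40
python3 - <<'E'
from h import *
d=snap('wrist','w3.png'); shift([.5,-.11,.084])
E
```

```text
time: 4.6
tcp_pos: [0.5017, -0.1118, 0.085]
orientation: [2.382, 2.047, 0.001]
ft_force: [0.1, -0.3, 0.2]
gripper_width: 0.186
grip_force: 0.0
time: 5.0
tcp_pos: [0.5012, -0.1117, 0.0849]
orientation: [2.383, 2.047, -0.0]
ft_force: [-2.2, 0.2, 4.7]
gripper_width: 0.137
grip_force: 39.1
shift mm [ 1.5 -1.4  0.9] tcp [ 0.5011 -0.1117  0.0849] ydir [ 0.989 -0.15  -0.   ] z [-0. -0. -1.] f [-2.17  0.12  6.24]
```

View pics/w3.png

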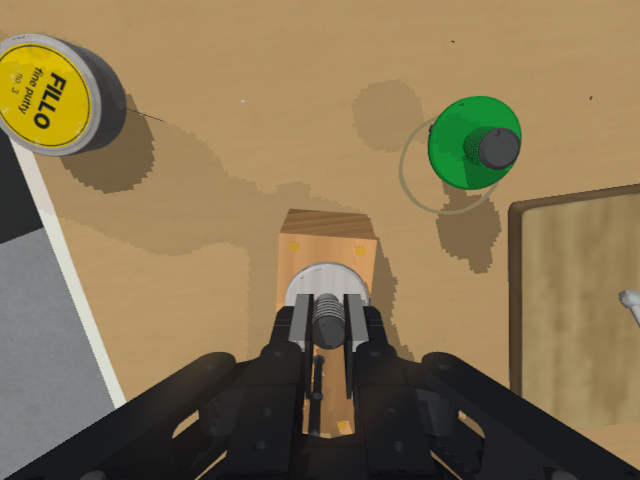

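The grasp looks right: the pads are on the knurled grip at (328,320), just above the collar. Next I lift slowly at first, then carry the rod to just short of the plinth.

```bash
python3 -m crank '[{"jaw":8,"tx":0,"ty":0,"tz":-5,"turn":0},{"jaw":8,"tx":0,"ty":0,"tz":-15,"turn":0},{"jaw":8,"tx":0,"ty":0,"tz":-30,"turn":0},{"jaw":8,"tx":0,"ty":0,"tz":-60,"turn":0},{"jaw":8,"tx":0,"ty":0,"tz":-90,"turn":0},{"jaw":8,"tx":0,"ty":0,"tz":-120,"turn":0},{"jaw":8,"tx":30,"ty":-2,"tz":-120,"turn":0},{"jaw":8,"tx":70,"ty":-5,"tz":-120,"turn":0},{"jaw":8,"tx":110,"ty":-8,"tz":-120,"turn":0},{"jaw":8,"tx":150,"ty":-11,"tz":-120,"turn":0},{"jaw":8,"tx":180,"ty":-14,"tz":-120,"turn":0},{"jaw":8,"tx":187,"ty":-14,"tz":-120,"turn":0},{"jaw":8,"tx":187,"ty":-14,"tz":-120,"turn":0},{"jaw":8,"tx":187,"ty":-14,"tz":-120,"turn":0}]' 40
python3 - <<'E'
from h import *
d=snap('wrist','w4.png'); shift([.522,.124,.205])
for t in ('rod_tip','rod_grip','collar_face','bore_mouth','plinth'):
    print(t,[(np.round(r['xyz'],4).tolist(),round(r['confidence'],2),proj(d,r['xyz']).round().tolist()) for r in env.place_of('wrist',t)])
E
```

```text
time: 6.45
tcp_pos: [0.5156, 0.0747, 0.2045]
orientation: [2.383, 2.047, -0.0]
ft_force: [-0.6, 0.1, -1.3]
gripper_width: 0.139
grip_force: 39.3
shift mm [50.  -1.2 -0.6] tcp [0.5156 0.0744 0.2044] ydir [ 0.988 -0.152  0.   ] z [ 0. -0. -1.] f [-0.09 -0.53 -0.37]
rod_tip [([0.5718, -0.0551, 0.0009], 0.88, [404.0, 328.0]), ([0.515, 0.0783, 0.1259], 0.82, [324.0, 252.0]), ([0.5253, 0.1208, 0.0013], 0.67, [330.0, 154.0])]
rod_grip []
collar_face [([0.564, -0.052, 0.0508], 0.66, [406.0, 357.0]), ([0.5114, 0.0748, 0.1772], 0.6, [316.0, 299.0]), ([0.7178, -0.0505, -0.0028], 0.29, [554.0, 302.0]), ([0.3852, -0.0091, -0.0002], 0.21, [206.0, 312.0])]
bore_mouth [([0.5214, 0.1239, 0.0722], 0.8, [324.0, 160.0])]
plinth [([0.5261, 0.1218, 0.0016], 0.9, [331.0, 152.0])]
```

View pics/w4.png

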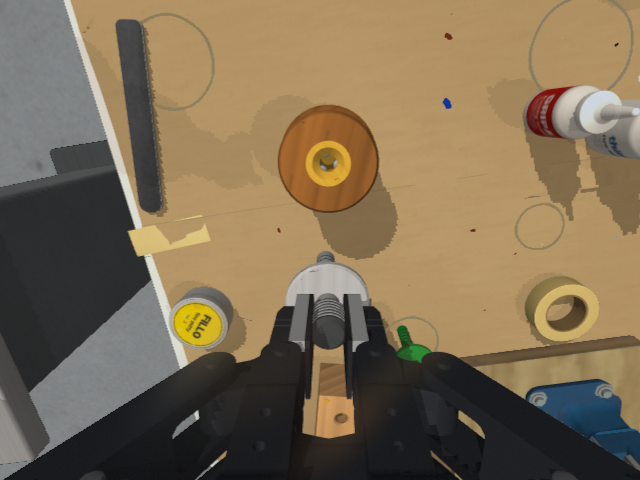

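The rod is held upright, with its tip at (325,253). The brass mouth centre is at (328,163). Refining both.

```bash
python3 - <<'E'
from h import *
d=env.get_image('wrist')
im=d['img']
h=cv2.cvtColor(im,cv2.COLOR_RGB2HSV)
m=((h[...,0]>18)&(h[...,0]<32)&(h[...,1]>150)&(h[...,2]>90)).astype(np.uint8); m[:125]=0;m[205:]=0;m[:,:290]=0;m[:,370:]=0
c=max(cv2.findContours(m,0,2)[0],key=cv2.contourArea); e=cv2.fitEllipse(cv2.convexHull(c)); print(e)
g=ray(d,e[0],.07); print('mouth',g, 'diam mm', e[1][0]*np.linalg.norm(ray(d,(321,163),.07)-ray(d,(320,163),.07))*1000)
print('tip',ray(d,(325,254.5),.1276))
c=cv2.resize(im[135:275,285:365],(440,770),interpolation=cv2.INTER_CUBIC)
c=np.hstack([cv2.resize(im[130:200,290:370],(400,350),interpolation=cv2.INTER_CUBIC),cv2.resize(im[240:310,285:365],(400,350),interpolation=cv2.INTER_CUBIC)])
cv2.imwrite('pics/c4.png',c[...,::-1])
E
```

```text
((327.91497802734375, 162.8504180908203), (44.96353530883789, 45.4312744140625), 176.5585479736328)
mouth [0.52368765 0.12119633 0.07      ] diam mm 30.242788987554235
tip [0.51527592 0.07732692 0.1276    ]
```

View pics/c4.png

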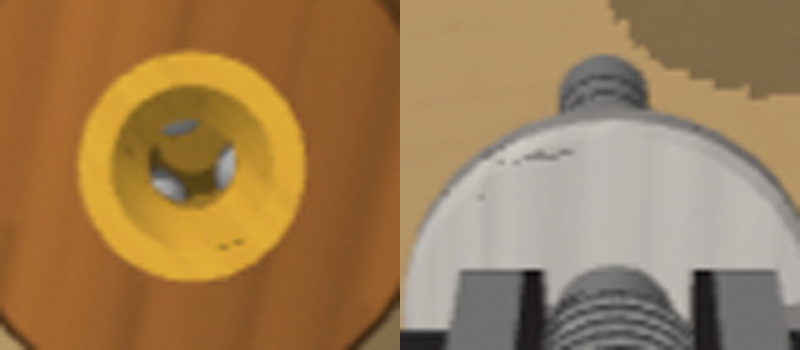

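The brass ring is 30 mm across and centred at (0.5237, 0.1212); the rod hangs straight on the tool axis, with its tip at about (0.5157, 0.0745). I'm moving over the mouth and down to 7 mm above the face.

```bash
python3 -m crank '[{"jaw":8,"tx":20,"ty":0.3,"tz":0,"turn":0},{"jaw":8,"tx":40,"ty":0.6,"tz":0,"turn":0},{"jaw":8,"tx":47.6,"ty":0.7,"tz":10,"turn":0},{"jaw":8,"tx":47.6,"ty":0.7,"tz":25,"turn":0},{"jaw":8,"tx":47.6,"ty":0.7,"tz":40,"turn":0},{"jaw":8,"tx":47.6,"ty":0.7,"tz":48,"turn":0},{"jaw":8,"tx":47.6,"ty":0.7,"tz":50,"turn":0},{"jaw":8,"tx":47.6,"ty":0.7,"tz":50,"turn":0},{"jaw":8,"tx":47.6,"ty":0.7,"tz":50,"turn":0}]' 40
python3 - <<'E'
from h import *
shift([.5235,.1215,.155])
print(env.get_state()['ft_torque'])
o=[]
for c,b in (('wrist',(130,330,220,440)),('side',(150,270,230,360))):
    d=snap(c); p=env.get_state()['tcp_pos']
    im=d['img'][b[0]:b[1],b[2]:b[3]]; o.append(cv2.resize(im,(400,int(400*im.shape[0]/im.shape[1])),interpolation=cv2.INTER_CUBIC)[:360])
    print(c,b,proj(d,[.5235,.1215,.07]),proj(d,[p[0],p[1],.078]), [np.round(r['xyz'],4).tolist() for r in env.place_of(c,'rod_tip')],[np.round(r['xyz'],4).tolist() for r in env.place_of(c,'bore_mouth')])
H=min(x.shape[0] for x in o); cv2.imwrite('pics/c5.png',np.hstack([x[:H] for x in o])[...,::-1])
E
```

```text
time: 7.7
tcp_pos: [0.5239, 0.1222, 0.1549]
orientation: [2.382, 2.047, 0.001]
ft_force: [-0.2, 0.3, -0.9]
gripper_width: 0.138
grip_force: 39.3
shift mm [-0.7 -0.3 -0.1] tcp [0.5239 0.1222 0.1549] ydir [ 0.989 -0.151  0.001] z [ 0.001  0.    -1.   ] f [-0.17  0.26 -0.93]
[ 0.05541492  0.00034579 -0.03935305]
wrist (130, 330, 220, 440) [325.5928164  255.33763289] [326.34553867 258.82284455] [[0.5223, 0.1245, 0.0765]] [[0.5245, 0.1217, 0.0708]]
side (150, 270, 230, 360) [295.64526762 224.90500471] [295.60534486 220.99212549] [[0.5675, -0.0576, 0.0055], [0.5191, 0.1248, 0.0789], [0.5165, 0.1255, 0.1285]] [[0.525, 0.1237, 0.0732]]
```

View pics/c5.png

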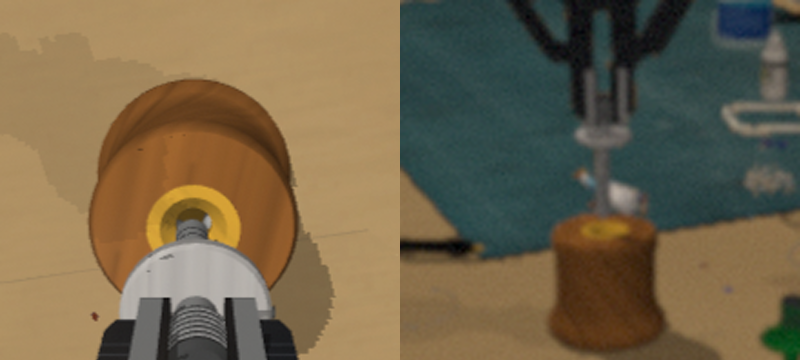

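In the wrist crop the tip hangs over the mouth, about 1 mm left of the ring's centre; the side crop agrees. I'll measure the offset numerically.

```bash
python3 - <<'E'
from h import *
from scipy.optimize import least_squares
d=env.get_image('wrist'); im=d['img']; h=cv2.cvtColor(im,cv2.COLOR_RGB2HSV)
m=((h[...,0]>18)&(h[...,0]<32)&(h[...,1]>150)&(h[...,2]>90)).astype(np.uint8); m[:215]=0;m[275:]=0;m[:,:295]=0;m[:,360:]=0
c=max(cv2.findContours(m,0,1)[0],key=cv2.contourArea); c=cv2.convexHull(c)[:,0]
c=c[c[:,1]<250]
P=np.array([ray(d,(u,v),.07)[:2] for u,v in c])
r=least_squares(lambda q:np.hypot(*(P-q).T)-.0151,[.5235,.1215]); print('mouth',r.x,'res mm',np.abs(r.fun).max()*1000,len(P))
for v in (250,252,254,256,258):
    row=h[v,305:350]; print(v,''.join('#' if s<70 else '.' for s in row[:,1]))
s=env.get_state()['tcp_pos']; R=Ro.from_rotvec(env.get_state()['orientation']).as_matrix()
for z in (.08,.083): # silhouette of shank in projection
    print(proj(d,np.r_[s[:2],z]),proj(d,np.r_[s[:2],z]+R[:,0]*.005),proj(d,np.r_[s[:2],z]-R[:,1]*.005),proj(d,np.r_[s[:2],z]+R[:,1]*.005))
print(s)
E
```

```text
mouth [0.52362736 0.12092087] res mm 0.09025393016197543 13
250 ............................###..............
252 .............#############.#####.............
254 .............##################..............
256 .............#################...............
258 ............#################................
[325.96537988 260.28090627] [325.94561416 251.90405503] [317.08215876 260.28620878] [334.84851685 260.27560381]
[325.94168298 262.19756764] [325.92148316 253.72193532] [316.94007402 262.20295001] [334.94320551 262.19218531]
[0.5236053  0.12233898 0.15465318]
```

The rod lies on the tool axis; the mouth is 1.3 mm away in -y. Correcting, then entering the countersink slowly.

```bash
python3 -m crank '[{"jaw":8,"tx":-1.3,"ty":0,"tz":0,"turn":0},{"jaw":8,"tx":-1.3,"ty":0,"tz":2,"turn":0},{"jaw":8,"tx":-1.3,"ty":0,"tz":4,"turn":0},{"jaw":8,"tx":-1.3,"ty":0,"tz":6,"turn":0},{"jaw":8,"tx":-1.3,"ty":0,"tz":8,"turn":0},{"jaw":8,"tx":-1.3,"ty":0,"tz":9,"turn":0},{"jaw":8,"tx":-1.3,"ty":0,"tz":10,"turn":0},{"jaw":8,"tx":-1.3,"ty":0,"tz":11,"turn":0},{"jaw":8,"tx":-1.3,"ty":0,"tz":11,"turn":0}]' 40
python3 -m crank '[{"jaw":8,"tx":0,"ty":0,"tz":1,"turn":0},{"jaw":8,"tx":0,"ty":0,"tz":2,"turn":0},{"jaw":8,"tx":0,"ty":0,"tz":3,"turn":0},{"jaw":8,"tx":0,"ty":0,"tz":3,"turn":0}]' 40
```

```text
time: 8.95
tcp_pos: [0.5231, 0.121, 0.1432]
orientation: [-2.383, -2.047, 0.0]
ft_force: [-0.2, 0.0, -0.8]
gripper_width: 0.137
grip_force: 39.3
time: 9.35
tcp_pos: [0.523, 0.121, 0.1401]
orientation: [-2.383, -2.047, 0.0]
ft_force: [-0.3, 0.1, -0.2]
gripper_width: 0.143
grip_force: 39.3
```

```bash
python3 -m crank '[{"jaw":8,"tx":0,"ty":0,"tz":1,"turn":0},{"jaw":8,"tx":0,"ty":0,"tz":2,"turn":0},{"jaw":8,"tx":0,"ty":0,"tz":3,"turn":0},{"jaw":8,"tx":0,"ty":0,"tz":4,"turn":0}]' 40
python3 -m crank '[{"jaw":8,"tx":0,"ty":0,"tz":1,"turn":0},{"jaw":8,"tx":0,"ty":0,"tz":2,"turn":0},{"jaw":8,"tx":0,"ty":0,"tz":3,"turn":0},{"jaw":8,"tx":0,"ty":0,"tz":4,"turn":0}]' 40
python3 -m crank '[{"jaw":8,"tx":0,"ty":0,"tz":1,"turn":0},{"jaw":8,"tx":0,"ty":0,"tz":2,"turn":0},{"jaw":8,"tx":0,"ty":0,"tz":3,"turn":0},{"jaw":8,"tx":0,"ty":0,"tz":4,"turn":0}]' 40
```

```text
time: 9.75
tcp_pos: [0.5233, 0.121, 0.1363]
orientation: [2.382, 2.047, 0.0]
ft_force: [0.2, -0.8, -0.2]
gripper_width: 0.138
grip_force: 39.3
time: 10.15
tcp_pos: [0.5238, 0.121, 0.1329]
orientation: [2.382, 2.047, 0.001]
ft_force: [0.3, -1.0, 2.1]
gripper_width: 0.14
grip_force: 39.6
time: 10.55
tcp_pos: [0.5235, 0.121, 0.1284]
orientation: [2.382, 2.047, 0.001]
ft_force: [-0.3, -0.9, 2.0]
gripper_width: 0.14
grip_force: 39.6
```

```bash
python3 -m crank '[{"jaw":8,"tx":0,"ty":0,"tz":1,"turn":0},{"jaw":8,"tx":0,"ty":0,"tz":2,"turn":0},{"jaw":8,"tx":0,"ty":0,"tz":3,"turn":0},{"jaw":8,"tx":0,"ty":0,"tz":4,"turn":0},{"jaw":8,"tx":0,"ty":0,"tz":5,"turn":0},{"jaw":8,"tx":0,"ty":0,"tz":5.5,"turn":0}]' 40
python3 -m crank '[{"jaw":8,"tx":0,"ty":0,"tz":0.5,"turn":0},{"jaw":8,"tx":0,"ty":0,"tz":1,"turn":0}]' 40
```

```text
time: 11.15
tcp_pos: [0.5232, 0.121, 0.1227]
orientation: [-2.383, -2.048, 0.0]
ft_force: [1.5, -0.3, 2.6]
gripper_width: 0.141
grip_force: 39.6
time: 11.35
tcp_pos: [0.5232, 0.121, 0.1218]
orientation: [2.383, 2.048, 0.0]
ft_force: [1.2, -1.0, 2.8]
gripper_width: 0.145
grip_force: 39.5
```

```bash
python3 -m crank '[{"jaw":8,"tx":0,"ty":0,"tz":0.5,"turn":0},{"jaw":8,"tx":0,"ty":0,"tz":1,"turn":0}]' 40
```

```text
time: 11.55
tcp_pos: [0.5232, 0.121, 0.1208]
orientation: [2.383, 2.048, 0.0]
ft_force: [0.8, -1.0, 2.9]
gripper_width: 0.142
grip_force: 39.5
```

```bash
cat > ok.sh <<'E'
# pass while the upward force stays below $1
tee o.txt | grep -E 'tcp_pos|ft_force' | tr '\n' ' '; echo
python3 - $1 <<'P'
import re,sys
f=re.search(r'ft_force: \[(.*?)\]',open('o.txt').read())
sys.exit(0 if f and float(f[1].split(',')[2])<float(sys.argv[1]) else 1)
P
E
python3 -m crank '[{"jaw":8,"tx":0,"ty":0,"tz":0.5,"turn":0},{"jaw":8,"tx":0,"ty":0,"tz":0.5,"turn":0}]' 20 | bash ok.sh 5 &&
python3 -m crank '[{"jaw":8,"tx":0,"ty":0,"tz":0.5,"turn":0},{"jaw":8,"tx":0,"ty":0,"tz":0.5,"turn":0}]' 20 | bash ok.sh 5 &&
python3 -m crank '[{"jaw":8,"tx":0,"ty":0,"tz":0.5,"turn":0},{"jaw":8,"tx":0,"ty":0,"tz":0.5,"turn":0}]' 20 | bash ok.sh 5 &&
python3 -m crank '[{"jaw":8,"tx":0,"ty":0,"tz":0.5,"turn":0},{"jaw":8,"tx":0,"ty":0,"tz":0.5,"turn":0}]' 20 | bash ok.sh 5 &&
python3 -m crank '[{"jaw":8,"tx":0,"ty":0,"tz":0.5,"turn":0},{"jaw":8,"tx":0,"ty":0,"tz":0.5,"turn":0}]' 20 | bash ok.sh 5 &&
python3 -m crank '[{"jaw":8,"tx":0,"ty":0,"tz":0.5,"turn":0},{"jaw":8,"tx":0,"ty":0,"tz":0.5,"turn":0}]' 20 | bash ok.sh 5
```

```text
tcp_pos: [0.5231, 0.121, 0.1201] ft_force: [0.3, -1.1, 1.0] 
tcp_pos: [0.5231, 0.121, 0.1196] ft_force: [1.5, -0.9, 1.5] 
tcp_pos: [0.5232, 0.121, 0.1192] ft_force: [1.1, -1.9, 2.2] 
tcp_pos: [0.5231, 0.121, 0.1187] ft_force: [1.1, -1.4, 1.4] 
tcp_pos: [0.5231, 0.121, 0.1183] ft_force: [0.9, -0.2, 1.1] 
tcp_pos: [0.5231, 0.121, 0.1177] ft_force: [1.3, -0.7, 1.8]
```

```bash

python3 -m crank '[{"jaw":8,"tx":0,"ty":0,"tz":0.5,"turn":0},{"jaw":8,"tx":0,"ty":0,"tz":0.6,"turn":0}]' 20 | bash ok.sh 5 &&
python3 -m crank '[{"jaw":8,"tx":0,"ty":0,"tz":0.5,"turn":0},{"jaw":8,"tx":0,"ty":0,"tz":0.6,"turn":0}]' 20 | bash ok.sh 5 &&
python3 -m crank '[{"jaw":8,"tx":0,"ty":0,"tz":0.5,"turn":0},{"jaw":8,"tx":0,"ty":0,"tz":0.6,"turn":0}]' 20 | bash ok.sh 5 &&
python3 -m crank '[{"jaw":8,"tx":0,"ty":0,"tz":0.5,"turn":0},{"jaw":8,"tx":0,"ty":0,"tz":0.6,"turn":0}]' 20 | bash ok.sh 5 &&
python3 -m crank '[{"jaw":8,"tx":0,"ty":0,"tz":0.5,"turn":0},{"jaw":8,"tx":0,"ty":0,"tz":0.6,"turn":0}]' 20 | bash ok.sh 5 &&
python3 -m crank '[{"jaw":8,"tx":0,"ty":0,"tz":0.5,"turn":0},{"jaw":8,"tx":0,"ty":0,"tz":0.6,"turn":0}]' 20 | bash ok.sh 5 &&
python3 -m crank '[{"jaw":8,"tx":0,"ty":0,"tz":0.5,"turn":0},{"jaw":8,"tx":0,"ty":0,"tz":0.6,"turn":0}]' 20 | bash ok.sh 5 &&
python3 -m crank '[{"jaw":8,"tx":0,"ty":0,"tz":0.5,"turn":0},{"jaw":8,"tx":0,"ty":0,"tz":0.6,"turn":0}]' 20 | bash ok.sh 5 &&
python3 -m crank '[{"jaw":8,"tx":0,"ty":0,"tz":0.5,"turn":0},{"jaw":8,"tx":0,"ty":0,"tz":0.6,"turn":0}]' 20 | bash ok.sh 5 &&
python3 -m crank '[{"jaw":8,"tx":0,"ty":0,"tz":0.5,"turn":0},{"jaw":8,"tx":0,"ty":0,"tz":0.6,"turn":0}]' 20 | bash ok.sh 5
```

```text
tcp_pos: [0.5232, 0.121, 0.1173] ft_force: [0.7, -0.4, 2.9] 
tcp_pos: [0.5232, 0.121, 0.1166] ft_force: [1.0, -1.1, 3.1] 
tcp_pos: [0.5232, 0.121, 0.116] ft_force: [0.8, -1.4, 3.1] 
tcp_pos: [0.5232, 0.121, 0.1153] ft_force: [1.3, -0.7, 2.3] 
tcp_pos: [0.5232, 0.121, 0.1147] ft_force: [2.3, -1.6, 2.1] 
tcp_pos: [0.5232, 0.121, 0.1141] ft_force: [1.3, -1.2, 2.2] 
tcp_pos: [0.5231, 0.121, 0.1135] ft_force: [1.7, -1.7, 2.8] 
tcp_pos: [0.5232, 0.121, 0.113] ft_force: [0.3, -1.6, 2.6] 
tcp_pos: [0.5232, 0.121, 0.1124] ft_force: [1.1, -1.4, 2.8] 
tcp_pos: [0.5232, 0.121, 0.1118] ft_force: [1.3, -1.0, 3.2]
```

```bash

python3 -m crank '[{"jaw":8,"tx":0,"ty":0,"tz":0.5,"turn":0},{"jaw":8,"tx":0,"ty":0,"tz":0.6,"turn":0}]' 20 | bash ok.sh 5 &&
python3 -m crank '[{"jaw":8,"tx":0,"ty":0,"tz":0.5,"turn":0},{"jaw":8,"tx":0,"ty":0,"tz":0.6,"turn":0}]' 20 | bash ok.sh 5 &&
python3 -m crank '[{"jaw":8,"tx":0,"ty":0,"tz":0.5,"turn":0},{"jaw":8,"tx":0,"ty":0,"tz":0.6,"turn":0}]' 20 | bash ok.sh 5 &&
python3 -m crank '[{"jaw":8,"tx":0,"ty":0,"tz":0.5,"turn":0},{"jaw":8,"tx":0,"ty":0,"tz":0.6,"turn":0}]' 20 | bash ok.sh 5 &&
python3 -m crank '[{"jaw":8,"tx":0,"ty":0,"tz":0.5,"turn":0},{"jaw":8,"tx":0,"ty":0,"tz":0.6,"turn":0}]' 20 | bash ok.sh 5 &&
python3 -m crank '[{"jaw":8,"tx":0,"ty":0,"tz":0.5,"turn":0},{"jaw":8,"tx":0,"ty":0,"tz":0.6,"turn":0}]' 20 | bash ok.sh 5 &&
python3 -m crank '[{"jaw":8,"tx":0,"ty":0,"tz":0.5,"turn":0},{"jaw":8,"tx":0,"ty":0,"tz":0.6,"turn":0}]' 20 | bash ok.sh 5 &&
python3 -m crank '[{"jaw":8,"tx":0,"ty":0,"tz":0.5,"turn":0},{"jaw":8,"tx":0,"ty":0,"tz":0.6,"turn":0}]' 20 | bash ok.sh 5 &&
python3 -m crank '[{"jaw":8,"tx":0,"ty":0,"tz":0.5,"turn":0},{"jaw":8,"tx":0,"ty":0,"tz":0.6,"turn":0}]' 20 | bash ok.sh 5 &&
python3 -m crank '[{"jaw":8,"tx":0,"ty":0,"tz":0.5,"turn":0},{"jaw":8,"tx":0,"ty":0,"tz":0.6,"turn":0}]' 20 | bash ok.sh 5
```

```text
tcp_pos: [0.5232, 0.121, 0.1111] ft_force: [0.3, -1.7, 2.4] 
tcp_pos: [0.5231, 0.121, 0.1105] ft_force: [2.2, -0.4, 2.0] 
tcp_pos: [0.5232, 0.121, 0.11] ft_force: [0.5, -1.5, 3.6] 
tcp_pos: [0.5232, 0.121, 0.1094] ft_force: [0.3, -1.2, 1.8] 
tcp_pos: [0.5232, 0.121, 0.1087] ft_force: [1.2, -0.8, 2.4] 
tcp_pos: [0.5232, 0.121, 0.1081] ft_force: [0.9, -2.1, 2.4] 
tcp_pos: [0.5232, 0.121, 0.1075] ft_force: [1.6, -0.8, 0.9] 
tcp_pos: [0.5231, 0.121, 0.1068] ft_force: [1.0, -1.1, 2.1] 
tcp_pos: [0.5231, 0.121, 0.1064] ft_force: [0.4, -1.1, 2.4] 
tcp_pos: [0.5231, 0.121, 0.1057] ft_force: [0.7, -1.2, 2.0]
```

```bash

python3 -m crank '[{"jaw":8,"tx":0,"ty":0,"tz":0.5,"turn":0},{"jaw":8,"tx":0,"ty":0,"tz":0.6,"turn":0}]' 20 | bash ok.sh 5 &&
python3 -m crank '[{"jaw":8,"tx":0,"ty":0,"tz":0.5,"turn":0},{"jaw":8,"tx":0,"ty":0,"tz":0.6,"turn":0}]' 20 | bash ok.sh 5 &&
python3 -m crank '[{"jaw":8,"tx":0,"ty":0,"tz":0.5,"turn":0},{"jaw":8,"tx":0,"ty":0,"tz":0.6,"turn":0}]' 20 | bash ok.sh 5 &&
python3 -m crank '[{"jaw":8,"tx":0,"ty":0,"tz":0.5,"turn":0},{"jaw":8,"tx":0,"ty":0,"tz":0.6,"turn":0}]' 20 | bash ok.sh 5 &&
python3 -m crank '[{"jaw":8,"tx":0,"ty":0,"tz":0.5,"turn":0},{"jaw":8,"tx":0,"ty":0,"tz":0.6,"turn":0}]' 20 | bash ok.sh 5 &&
python3 -m crank '[{"jaw":8,"tx":0,"ty":0,"tz":0.5,"turn":0},{"jaw":8,"tx":0,"ty":0,"tz":0.6,"turn":0}]' 20 | bash ok.sh 5 &&
python3 -m crank '[{"jaw":8,"tx":0,"ty":0,"tz":0.5,"turn":0},{"jaw":8,"tx":0,"ty":0,"tz":0.6,"turn":0}]' 20 | bash ok.sh 5 &&
python3 -m crank '[{"jaw":8,"tx":0,"ty":0,"tz":0.5,"turn":0},{"jaw":8,"tx":0,"ty":0,"tz":0.6,"turn":0}]' 20 | bash ok.sh 5
python3 - <<'E'
from h import *
o=[]
for c,b in (('wrist',(170,370,220,440)),('side',(150,270,230,360))):
    d=snap(c); im=d['img'][b[0]:b[1],b[2]:b[3]]; o.append(cv2.resize(im,(400,360),interpolation=cv2.INTER_CUBIC))
    print(c,[np.round(r['xyz'],4).tolist() for r in env.place_of(c,'collar_face')],[np.round(r['xyz'],4).tolist() for r in env.place_of(c,'rod_grip')])
cv2.imwrite('pics/c6.png',np.hstack(o)[...,::-1]); print(env.get_state()['tcp_pos'],env.get_state()['ft_force'])
E
```

```text
tcp_pos: [0.5231, 0.121, 0.1051] ft_force: [1.2, -0.9, 1.0] 
tcp_pos: [0.5231, 0.121, 0.1045] ft_force: [0.9, -1.1, 1.8] 
tcp_pos: [0.5232, 0.121, 0.104] ft_force: [0.5, -1.1, 2.6] 
tcp_pos: [0.5232, 0.121, 0.1034] ft_force: [1.1, -1.8, 1.9] 
tcp_pos: [0.5232, 0.121, 0.1028] ft_force: [1.0, -1.4, 3.1] 
tcp_pos: [0.5234, 0.1211, 0.1027] ft_force: [-1.1, -1.2, 6.1] 
wrist [[0.5209, 0.1216, 0.0784]] [[0.5253, 0.1243, 0.101]]
side [[0.5683, -0.0543, 0.054]] [[0.5237, 0.1182, 0.1004], [0.3846, -0.0071, -0.0018], [0.5723, -0.0552, 0.0727]]
[0.5233746  0.12107554 0.10272906] [-0.36983104 -2.56140476  4.97668991]
```

View pics/c6.png

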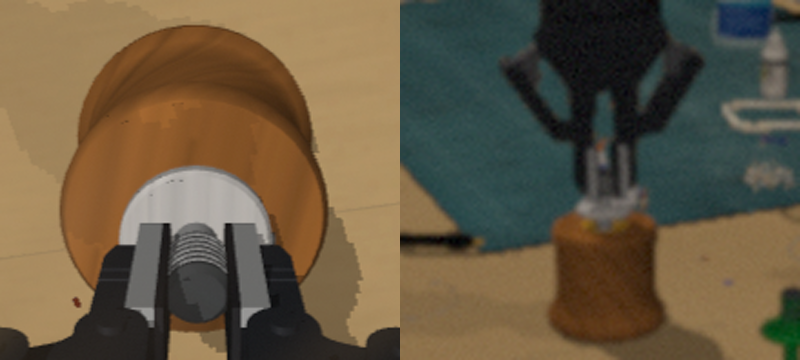

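Tip at about 0.0258 m, so about 44 mm deep, and the force jumped to 6 N while the tool stopped. The picture shows the collar about 8 mm above the face and the rod upright. One small press to confirm the floor is hard.

```bash
python3 -m crank '[{"jaw":8,"tx":0,"ty":0,"tz":0.3,"turn":0},{"jaw":8,"tx":0,"ty":0,"tz":0.3,"turn":0},{"jaw":8,"tx":0,"ty":0,"tz":0.3,"turn":0}]' 20
```

```text
time: 18.55
tcp_pos: [0.5235, 0.1211, 0.1027]
orientation: [2.382, 2.047, 0.001]
ft_force: [-0.2, -1.6, 6.3]
gripper_width: 0.14
grip_force: 40.1
```

The floor is hard: no further travel. Now I ease off, open to 20 mm and check the force baseline.

```bash
python3 -m crank '[{"jaw":8,"tx":0,"ty":0,"tz":-0.4,"turn":0},{"jaw":12,"tx":0,"ty":0,"tz":-0.4,"turn":0},{"jaw":20,"tx":0,"ty":0,"tz":-0.4,"turn":0},{"jaw":20,"tx":0,"ty":0,"tz":-0.4,"turn":0},{"jaw":20,"tx":0,"ty":0,"tz":-0.4,"turn":0},{"jaw":20,"tx":0,"ty":0,"tz":-0.4,"turn":0}]' 20
python3 -m crank '[{"jaw":20,"tx":0,"ty":0,"tz":1,"turn":0},{"jaw":20,"tx":0,"ty":0,"tz":2,"turn":0},{"jaw":20,"tx":0,"ty":0,"tz":3,"turn":0}]' 20 | bash ok.sh 5 &&
python3 -m crank '[{"jaw":20,"tx":0,"ty":0,"tz":0.8,"turn":0},{"jaw":20,"tx":0,"ty":0,"tz":1.5,"turn":0}]' 20 | bash ok.sh 5 &&
python3 -m crank '[{"jaw":20,"tx":0,"ty":0,"tz":0.8,"turn":0},{"jaw":20,"tx":0,"ty":0,"tz":1.5,"turn":0}]' 20 | bash ok.sh 5
```

```text
time: 19.15
tcp_pos: [0.5226, 0.1211, 0.1018]
orientation: [-2.382, -2.047, 0.001]
ft_force: [0.3, 0.0, -0.3]
gripper_width: 0.232
grip_force: 0.0
tcp_pos: [0.5231, 0.121, 0.0991] ft_force: [0.2, 0.1, 0.2] 
tcp_pos: [0.5231, 0.121, 0.0977] ft_force: [0.5, 0.1, 0.3] 
tcp_pos: [0.5232, 0.121, 0.0965] ft_force: [-1.5, -0.7, 2.6]
```

Contact with the collar (2.6 N, as expected). I'm pushing down in small guarded steps.

```bash

python3 -m crank '[{"jaw":20,"tx":0,"ty":0,"tz":0.7,"turn":0},{"jaw":20,"tx":0,"ty":0,"tz":1.4,"turn":0}]' 20 | bash ok.sh 5.5 &&
python3 -m crank '[{"jaw":20,"tx":0,"ty":0,"tz":0.7,"turn":0},{"jaw":20,"tx":0,"ty":0,"tz":1.4,"turn":0}]' 20 | bash ok.sh 5.5 &&
python3 -m crank '[{"jaw":20,"tx":0,"ty":0,"tz":0.7,"turn":0},{"jaw":20,"tx":0,"ty":0,"tz":1.4,"turn":0}]' 20 | bash ok.sh 5.5 &&
python3 -m crank '[{"jaw":20,"tx":0,"ty":0,"tz":0.5,"turn":0},{"jaw":20,"tx":0,"ty":0,"tz":0.8,"turn":0}]' 20 | bash ok.sh 5.5 &&
python3 -m crank '[{"jaw":20,"tx":0,"ty":0,"tz":0.4,"turn":0},{"jaw":20,"tx":0,"ty":0,"tz":0.6,"turn":0}]' 20 | bash ok.sh 5.5 &&
python3 -m crank '[{"jaw":20,"tx":0,"ty":0,"tz":0.4,"turn":0},{"jaw":20,"tx":0,"ty":0,"tz":0.6,"turn":0}]' 20 | bash ok.sh 5.5 &&
python3 -m crank '[{"jaw":20,"tx":0,"ty":0,"tz":0.4,"turn":0},{"jaw":20,"tx":0,"ty":0,"tz":0.6,"turn":0}]' 20 | bash ok.sh 5.5 &&
python3 -m crank '[{"jaw":20,"tx":0,"ty":0,"tz":0.4,"turn":0},{"jaw":20,"tx":0,"ty":0,"tz":0.6,"turn":0}]' 20 | bash ok.sh 5.5 &&
python3 -m crank '[{"jaw":20,"tx":0,"ty":0,"tz":0.4,"turn":0},{"jaw":20,"tx":0,"ty":0,"tz":0.6,"turn":0}]' 20 | bash ok.sh 5.5 &&
python3 -m crank '[{"jaw":20,"tx":0,"ty":0,"tz":0.4,"turn":0},{"jaw":20,"tx":0,"ty":0,"tz":0.6,"turn":0}]' 20 | bash ok.sh 5.5 &&
python3 -m crank '[{"jaw":20,"tx":0,"ty":0,"tz":0.4,"turn":0},{"jaw":20,"tx":0,"ty":0,"tz":0.6,"turn":0}]' 20 | bash ok.sh 5.5
```

```text
tcp_pos: [0.5232, 0.121, 0.095] ft_force: [-0.5, -0.6, 2.6] 
tcp_pos: [0.5232, 0.121, 0.0935] ft_force: [-0.9, -0.6, 1.7] 
tcp_pos: [0.5231, 0.121, 0.092] ft_force: [-1.4, -0.6, 2.3] 
tcp_pos: [0.5231, 0.121, 0.0912] ft_force: [-1.6, -0.1, 2.6] 
tcp_pos: [0.5231, 0.121, 0.0907] ft_force: [-0.5, 0.1, 2.3] 
tcp_pos: [0.5231, 0.121, 0.0901] ft_force: [-2.4, -0.2, 2.4] 
tcp_pos: [0.5231, 0.121, 0.0898] ft_force: [-2.7, -0.1, 4.7] 
tcp_pos: [0.523, 0.121, 0.0895] ft_force: [-2.9, -1.4, 7.4]
```

```bash

python3 -m crank '[{"jaw":20,"tx":0,"ty":0,"tz":0.3,"turn":0},{"jaw":20,"tx":0,"ty":0,"tz":0.3,"turn":0},{"jaw":20,"tx":0,"ty":0,"tz":0.3,"turn":0}]' 20
python3 - <<'E'
from h import *
o=[]
for c,b in (('wrist',(170,370,220,440)),('side',(180,240,265,330))):
    d=snap(c); im=d['img'][b[0]:b[1],b[2]:b[3]]; o.append(cv2.resize(im,(400,360),interpolation=cv2.INTER_CUBIC))
    print(c,[np.round(r['xyz'],4).tolist() for r in env.place_of(c,'collar_face')],[np.round(r['xyz'],4).tolist() for r in env.place_of(c,'rod_grip')])
cv2.imwrite('pics/c7.png',np.hstack(o)[...,::-1])
E
```

```text
time: 21.75
tcp_pos: [0.523, 0.121, 0.0892]
orientation: [-2.383, -2.048, 0.001]
ft_force: [-3.4, -0.2, 7.0]
gripper_width: 0.233
grip_force: 3.6
wrist [[0.5232, 0.1235, 0.0694]] [[0.5225, 0.1252, 0.0969]]
side [[0.5675, -0.0563, 0.0537], [0.5185, 0.1256, 0.0717]] [[0.5706, -0.0536, 0.0775], [0.5231, 0.1175, 0.0968]]
```

```bash

python3 -m crank '[{"jaw":20,"tx":0,"ty":0,"tz":0.4,"turn":0},{"jaw":20,"tx":0,"ty":0,"tz":0.4,"turn":0},{"jaw":20,"tx":0,"ty":0,"tz":0.4,"turn":0}]' 20
```

```text
time: 22.35
tcp_pos: [0.523, 0.121, 0.0892]
orientation: [2.383, 2.048, -0.0]
ft_force: [-4.4, -0.8, 10.6]
gripper_width: 0.235
grip_force: 4.7
```

View pics/c7.png

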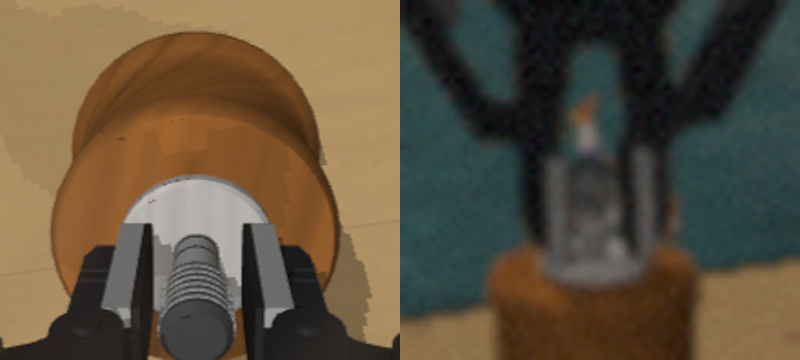

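The collar lies flat on the plinth face (crop: disc at 195,215, no gap in the side view), with a hard stop at 10.6 N. I'm backing straight up.

```bash

python3 -m crank '[{"jaw":20,"tx":0,"ty":0,"tz":-1,"turn":0},{"jaw":20,"tx":0,"ty":0,"tz":-3,"turn":0},{"jaw":40,"tx":0,"ty":0,"tz":-4,"turn":0},{"jaw":40,"tx":0,"ty":0,"tz":-6,"turn":0},{"jaw":40,"tx":0,"ty":0,"tz":-10,"turn":0},{"jaw":40,"tx":0,"ty":0,"tz":-25,"turn":0},{"jaw":40,"tx":0,"ty":0,"tz":-50,"turn":0},{"jaw":40,"tx":0,"ty":0,"tz":-80,"turn":0},{"jaw":40,"tx":0,"ty":0,"tz":-100,"turn":0},{"jaw":40,"tx":0,"ty":0,"tz":-100,"turn":0},{"jaw":40,"tx":0,"ty":0,"tz":-100,"turn":0}]' 20
python3 - <<'E'
from h import *
o=[]
for c,b in (('wrist',(180,270,275,375)),('side',(180,260,260,350))):
    d=snap(c); im=d['img'][b[0]:b[1],b[2]:b[3]]; o.append(cv2.resize(im,(400,360),interpolation=cv2.INTER_CUBIC))
    print(c,[np.round(r['xyz'],4).tolist() for r in env.place_of(c,'collar_face')],[np.round(r['xyz'],4).tolist() for r in env.place_of(c,'rod_grip')])
    print(proj(d,[.5235,.121,.1078]),proj(d,[.5235,.121,.075]))
cv2.imwrite('pics/c8.png',np.hstack(o)[...,::-1])
E
```

```text
time: 23.45
tcp_pos: [0.5234, 0.121, 0.1884]
orientation: [2.382, 2.047, 0.001]
ft_force: [-0.3, 0.1, -1.4]
gripper_width: 0.466
grip_force: 0.0
wrist [[0.5202, 0.1214, 0.068], [0.3867, -0.0073, -0.0023]] [[0.5221, 0.1215, 0.1016], [0.5249, 0.121, 0.0026]]
[326.26452999 256.74340614] [326.43888433 239.5008332 ]
side [[0.5672, -0.0549, 0.0529], [0.5178, 0.1253, 0.0699]] [[0.5705, -0.0561, 0.0763], [0.5237, 0.1165, 0.0981]]
[295.315189   207.03238962] [295.68156947 222.63997163]
```

View pics/c8.png

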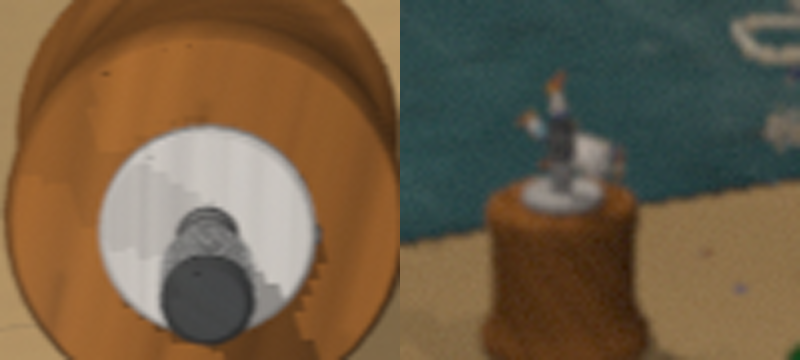

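The rod stands upright with its top at (327,255), as predicted for the bottomed height, and the collar is flat on the face. The gripper is clear, so I'm handing it in.

```bash
python3 -c "
from rig import env
print(env.close_job())"
```

```text
the job is handed in; nothing more can be done
None
```

The job is handed in at about 24 s: the rod stands bottomed in the plinth's bore, about 44 mm deep, with its collar down on the face and the gripper clear; the hand-in call returned no verdict.

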